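# Load a filter into the test cradle and tip the hold-down flap over

### The arm

A 6-joint arm with a two-finger parallel gripper is mounted at the origin on the work surface. World frame = base frame: x ahead of the robot, y to its left, z up, the work surface at z = 0. Lengths are in m, angles in rad, forces in N, time in s.
With the tool pointing down it reaches from about 0.375 to 0.9 m from the base axis. Payload 3.1 kg.
Tool frame: the origin (TCP) lies at the very end of the fingers, on their centre line; the grasp point (between the pads) lies hold_point_z behind it (hold_point_z is the distance from the TCP to the grasp point, in m); z points along the fingers, y is the line along which they close (so a half turn about z gives the same grasp; the last joint's range is limited). The gripper opens to 87 mm and grips with 3 to 60 N. Pads are 19 mm wide; open, the fingers measure 117 mm over their backs; the gripper's body (75 mm by 190 mm) begins 51 mm behind the grasp point.
Start: joints at [-1.472, 0.527, 1.433, -0, 1.181, -0.178], TCP at [0.171, -0.601, 0.223] pointing down, gripper open.
Joint ranges: [-3.08, 3.08], [-0.75, 2.2], [0.22, 2.44], [-1.43, 4.57], [0, 2.65], [-2.85, 2.85]. Speed limits (rad/s): [2.79, 2.79, 3.14, 3.14, 3.14, 3.14].

### API

Orientations are given as a rotation vector (axis times angle).
In Python, from plant import * gives the robot as it stands.
- The arm moves only by the tool step_arm, never from a script. Its arguments are lists of equal length, an entry for each row: "gripper": the opening, from 0 (shut) to 1 (fully open); "offset": the shift along the tool's x, y, z in mm, a list of three; "turn": the turn about the tool's z in degrees. A call has 1 to 5 rows; each row shifts and turns the commanded pose from where the row before left it, along the tool's axes as they then stand; what a row does not reach is not made up. A row lasts 1/8 s, in which the tool goes at most 62.5 mm and 10.7 degrees, less where a joint would pass 70% of its speed; a pose out of reach is approached as far as the arm can. A call with a gripper value outside its range is refused whole. The fingers move at their own pace and stop on an object; "grip_force" is the grip in N (left out, the last holds). Time passes only in rows, so rows that do not move let the fingers close. It gives the time, the measured TCP pose, the force, the opening and the grip force at its end, in the units of the state.
- observe(): the state, without advancing time (a new reading comes with each control period).
- grab_frame(name): name is "scene" or "top" or "wrist"; returns a dict with "color" (420x560x3 uint8, red, green, blue), "depth" (420x560 float32, m along the optical axis (not along the pixel's ray), 0 where there is no reading), "camera_matrix" (3x3 intrinsics, pixels), "R" (3x3) and "t" (3): a world point X has camera coordinates R X + t; the wrist camera has in their place "hand_eye" (4x4, takes a point from camera to tool coordinates, whose origin is the TCP and whose axes are the flange's). Camera axes: x right, y down, z forward; pixel columns grow to the right and rows downward; lengths in m; the calibration is good to about 2 mm. A picture is of the moment at which its call begins: read the wrist's pose just before it.
- sign_off(): hands the job in; it is judged then, once.
Trained networks look in a picture, given as the dict that the camera call returned (one of the last four; its "shot" number tells which), for a name from the list of things; names that differ only in an ending like _2 or _b are one class to them, and where a whole thing is asked for, a point or a joint stands for the part that bears it (a point fixed in the world has none). Each returns a list of dicts, best first, with "score" (0 to 1); they miss things now and then, are a little off and sometimes report something else, mostly with a low value. They report only what shows in the picture. A call takes as long as a camera call. They do not tell look-alikes from the thing itself.
- spot_in(picture, thing): "extent" ([left, top, right, bottom] in pixels, round what is visible of it).
- pinpoint(picture, thing): "point" ([column, row] in pixels: a listed point, or the origin of a listed thing).
The state is a dict: "t": time; "joint_pos": joint angles; "joint_velocities": joint speeds; "tau": joint torques, N m; "position": TCP position; "eef_rot": TCP orientation; "ft_force": force on the tool from outside, world axes, zero at the start; "ft_torque": the same for the moment, N m; "gripper_width": finger opening in m; "finger_force": force on a finger pad.
Only numpy, scipy, OpenCV 4.12 (cv2) and the standard library are available. Lean on these libraries where they do the work, as an engineer would, in place of code of your own. Each camera call takes 0.05 s, during which the arm holds its last target. There are 200 camera calls.

### The job

Load the filter for testing: take the long filter case with a connector on each end off the black foam, lower it level between the cradle's four corner posts onto the spring contact pins (either way round) and let go of it there. Then tip the cradle's open hold-down flap over past its snap point, so that its own spring carries it down to the closed stop and it holds the filter pressed onto the pins. Work gently: do not drop the filter or force it against the nest, push the flap lightly near its free end, do not lean on it once it has sprung down, and leave the other things on the bench where they are.

Things in the scene. Friction and masses are not known exactly. Their poses are not given: they have to be found in the camera images.
- filter: The filter to be loaded: a plain aluminium box 64 mm long (x), 36 mm wide (y), 26 mm high (z), 0.16 kg (it varies), with a row of five small brass tuning screws on its top and a round brass connector (6.4 mm thick, 9 mm long, 13 mm above the underside) at each short end. Origin: centre of its underside. It lies flat on the foam. The two ways round are the same.
- foam: Black foam sheet, 215 x 185 x 8 mm, fixed. Origin: centre of its underside, on the bench; its top is 8 mm above the bench.
- cradle: The test cradle, fixed to the bench: an aluminium plate 165 (x) x 110 (y) mm, top face 20 mm above the bench. Origin: on the bench below the nest's middle place; the plate reaches from x = -100 to +65 mm, and x points from the hinge to the nest. Nest: four black L-shaped corner posts, 15 mm high above the plate, with a 1 mm 45 degree lead-in at the inner top edge.
- seat (a point): The nest's middle place, at the free height of the spring pins: 26 mm above the bench, 9 mm below the posts' tops. Inside, the posts leave 66 x 38 mm along the cradle's x, y for the filter's 64 x 36 (46 mm open on the long sides for fingers). But the nest floats: it is left off-centre, up to 4 mm in x and in y, unmeasured, sliding at about 0.5 N; feel for it. The pins yield softly, 3 mm for 3 N.
- flap (a joint): Angle of the hold-down flap: 0 = open stop (leaning 15 degrees back from upright, away from the nest), 1.83 rad = closed stop (flat above the nest, its rubber pad pressing the filter 3 mm down). Before its snap point it springs back to open; beyond it the springs throw it to the closed stop by themselves within half a second. The snap point differs from cradle to cradle: 0.7 to 1.2 rad.
- bar (a point): Middle of the round end bar (10 mm thick, 44 mm long, along the cradle's y) on the flap's free end, 98 mm from the hinge axis; the flap is a plate 5 mm thick, 44 mm wide. Open, the bar is 150 mm above the bench and 95 mm from the nest's centre towards -x. Pushed there, it takes 2 to 5 N to tip the flap (the springs' anchor screws are set differently each time), less towards the snap point.
- flap_hinge (a point): Hinge axis of the flap (along the cradle's y), 55.5 mm above the bench, 70 mm from the nest's centre towards -x. The hinge cheeks and springs are 66 mm wide over all.
- amp: Bystander on the foam: a square finned amplifier module, 46 x 46 x 24 mm. Origin: centre of its underside.
- attenuator: Bystander on the foam: a small steel attenuator block, 32 x 13 x 13 mm with brass connectors at its ends. Origin: centre of its underside.
- wrench: Bystander on the bench beyond the foam and the cradle: a 150 mm spanner lying flat.
- screwdriver: Bystander on the bench: a 160 mm screwdriver lying flat.
Mind the look-alikes: they are no part of the job. Leave any turquoise look-alike of the cradle alone.

How it is judged:
On the way, in this order (a step that is already met when the one before it is completed fails the run):
1. the filter stands level between the four posts on the spring pins, let go (horizontal distance between filter and seat below 0.0075 m and z of filter in the frame of seat between -0.006 and 0.003 m and angle between the x axis of filter and the x axis of cradle, either way round below 0.1 rad and angle between filter's own z axis and vertical below 0.1 rad and contact force between the fingers and filter below 0.1 N), for 0.2 s.
2. the flap has sprung over to its closed stop (value of joint flap above 1.75 rad), for 0.2 s.
At the end, for the whole second after the job is handed in: The flap lies at its closed stop (above 1.75 rad) and the filter stands between the posts: within 7.5 mm of the nest's middle place (the nest floats), within 0.1 rad of the cradle's x axis either way round, level within 0.06 rad, pressed 1.5 to 6 mm below the pins' free height, at rest (value of joint flap above 1.75 rad and horizontal distance between filter and seat below 0.0075 m and z of filter in the frame of seat between -0.006 and -0.0015 m and angle between the x axis of filter and the x axis of cradle, either way round below 0.1 rad and angle between filter's own z axis and vertical below 0.06 rad and linear speed of filter below 0.02 m/s); the robot touches nothing.
It fails at once if the flap is pushed with more than 10 N (contact force between the fingers and flap above 10 N).
It fails at once if the fingers lean on the flap (more than 2 N) when it has gone over (beyond 1.6 rad) (value of joint flap above 1.6 rad and contact force between the fingers and flap above 2 N).
It fails at once if the filter is forced against the nest or cradle with more than 25 N (contact force between filter and cradle above 25 N).
It fails at once if the filter is dropped (falls free at more than 0.3 m/s) (linear speed of filter above 0.3 m/s and contact force between filter and anything else below 0.02 N).
It fails at once if a bystander is moved by more than 20 mm (distance of any of amp, attenuator, wrench, screwdriver from where it was at the start of the episode above 0.02 m).
It also fails if it takes over 72 s, if anything falls off the work surface, if the arm or the gripper's body presses on something with over 40 N, if the wrist force passes 120 N, or if a joint passes its speed limit or range.

## Working session

There is one attempt and no reset: what is moved stays moved. The work goes in short steps, Python scripts to look and compute and a tool call to move; the robot and the scene stay as the last step left them, time stands still between calls to the robot, and variables do not carry over. Pictures are saved under pics/ and viewed, at most 13 in all, crops included, and the job is handed in when it is done.

Besides the shell and the picture viewer there is one more tool, called after ">>>" as name(argument=value, ...) on one line, values as JSON. step_arm: Moves the arm, as the interface text tells. Its arguments: {"type":"object","properties":{"gripper":{"type":"array"},"offset":{"type":"array"},"turn":{"type":"array"},"grip_force":{"type":"number"}},"required":["gripper","offset","turn"]}

```bash
mkdir -p pics
cat > h.py <<'E'
from plant import *
import numpy as np, cv2
from scipy.spatial.transform import Rotation as Rn
def w(f,px,s=None):
    "pixel -> world ray (origin, dir with unit depth)"
    K=f["camera_matrix"]; d=np.linalg.inv(K)@[px[0],px[1],1]
    if "R" in f: R=np.array(f["R"]).T; return -R@f["t"],R@d
    H=np.array(f["hand_eye"]); Rt=Rn.from_rotvec(s["eef_rot"]).as_matrix()
    return Rt@H[:3,3]+s["position"],Rt@H[:3,:3]@d
def atz(f,px,z,s=None):
    o,d=w(f,px,s); return o+d*(z-o[2])/d[2]
def atd(f,px,s=None):
    o,d=w(f,px,s); c,r=int(round(px[0])),int(round(px[1])); p=f["depth"][r-1:r+2,c-1:c+2]; p=p[p>0]
    return o+d*np.median(p) if len(p) else None
def save(n,f): cv2.imwrite(f"pics/{n}.png",f["color"][:,:,::-1])
E
python3 - <<'E'
from h import *
np.set_printoptions(precision=3,suppress=True)
s=observe();print(s["t"],s["position"],s["eef_rot"],s["ft_force"],s["gripper_width"])
ims=[]
for n in("top","scene"):
    f=grab_frame(n);ims.append(f["color"][:,:,::-1]);save(n,f)
    for th in("filter","cradle","seat","bar","flap_hinge","amp","attenuator","wrench","screwdriver"):
        print(n,th,[(np.round(x["point"]).tolist(),round(x["score"],2),atd(f,x["point"])) for x in pinpoint(f,th)][:4])
    print([(np.round(x["extent"]).tolist(),round(x["score"],2)) for x in spot_in(f,"filter")][:4])
E
```

```text
0.0 [ 0.171 -0.6    0.222] [-3.109 -0.433 -0.   ] [-0.968  0.033  0.472] 0.08703957956575577
top filter [([251.0, 176.0], 0.6, array([0.616, 0.133, 0.034]))]
top cradle [([358.0, 199.0], 0.91, array([ 0.541, -0.186,  0.022])), ([364.0, 119.0], 0.88, array([ 0.784, -0.211,  0.023])), ([417.0, 310.0], 0.65, array([ 0.285, -0.183,  0.651]))]
top seat [([362.0, 115.0], 0.97, array([ 0.797, -0.207,  0.021])), ([355.0, 198.0], 0.69, array([ 0.543, -0.175,  0.022])), ([420.0, 309.0], 0.59, array([ 0.286, -0.19 ,  0.643]))]
top bar [([352.0, 227.0], 0.5, array([ 0.455, -0.163,  0.036]))]
top flap_hinge [([352.0, 217.0], 0.84, array([ 0.483, -0.159,  0.063]))]
top amp [([217.0, 165.0], 0.81, array([0.652, 0.237, 0.025]))]
top attenuator [([216.0, 201.0], 0.51, array([0.544, 0.242, 0.019]))]
top wrench [([283.0, 124.0], 0.71, array([0.78 , 0.034, 0.005])), ([162.0, 222.0], 0.16, array([0.484, 0.403, 0.02 ]))]
top screwdriver [([165.0, 225.0], 0.56, array([0.476, 0.395, 0.021]))]
[([241.0, 164.0, 258.0, 190.0], 0.53)]
scene filter [([255.0, 274.0], 0.85, array([0.623, 0.151, 0.031]))]
scene cra
[... 225 characters left out ...]
-0.174,  0.023])), ([287.0, 142.0], 0.64, array([ 0.198, -0.366,  0.026]))]
scene bar [([252.0, 165.0], 0.67, array([ 0.456, -0.161,  0.154]))]
scene flap_hinge [([247.0, 189.0], 0.73, array([ 0.483, -0.155,  0.067]))]
scene amp [([262.0, 304.0], 0.65, array([0.659, 0.252, 0.029]))]
scene attenuator [([232.0, 206.0], 0.52, array([ 0.543, -0.152,  0.021])), ([265.0, 286.0], 0.32, array([0.61 , 0.185, 0.007]))]
scene wrench [([191.0, 275.0], 0.71, array([0.776, 0.039, 0.005])), ([296.0, 288.0], 0.16, array([0.544, 0.246, 0.018]))]
scene screwdriver [([348.0, 320.0], 0.61, array([0.482, 0.406, 0.013])), ([300.0, 290.0], 0.58, array([0.535, 0.252, 0.01 ]))]
[([243.0, 266.0, 268.0, 280.0], 0.66)]
```

Run:
```python
import cv2,numpy as np
a=cv2.imread("pics/top.png")[80:290,130:430];b=cv2.imread("pics/scene.png")[100:370,120:400]
cv2.imwrite("pics/both.png",np.vstack([cv2.resize(a,(420,294),interpolation=cv2.INTER_CUBIC),np.zeros((1,420,3),np.uint8),cv2.resize(b,(420,300))]))
cv2.imwrite("pics/topc.png",cv2.resize(a,(800,560),interpolation=cv2.INTER_CUBIC))
cv2.imwrite("pics/scenec.png",cv2.resize(b,(620,598),interpolation=cv2.INTER_CUBIC))
```

```text
(no output)
```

View pics/topc.png

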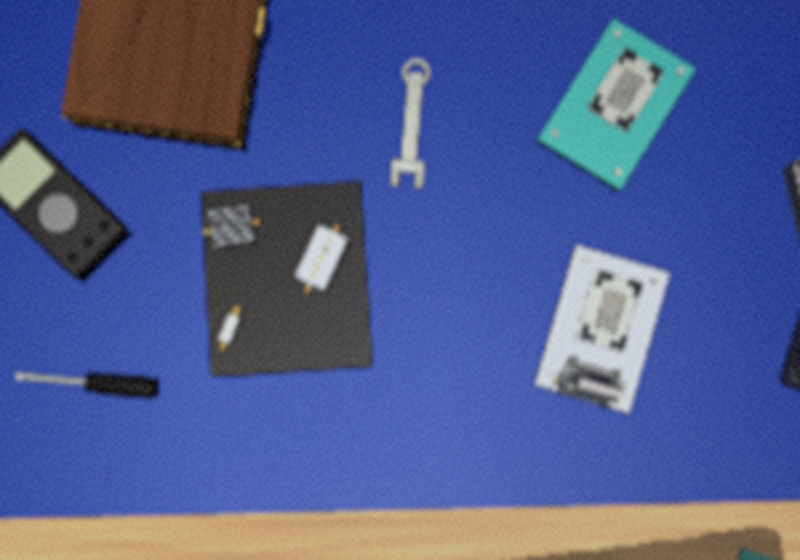

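View pics/scenec.png

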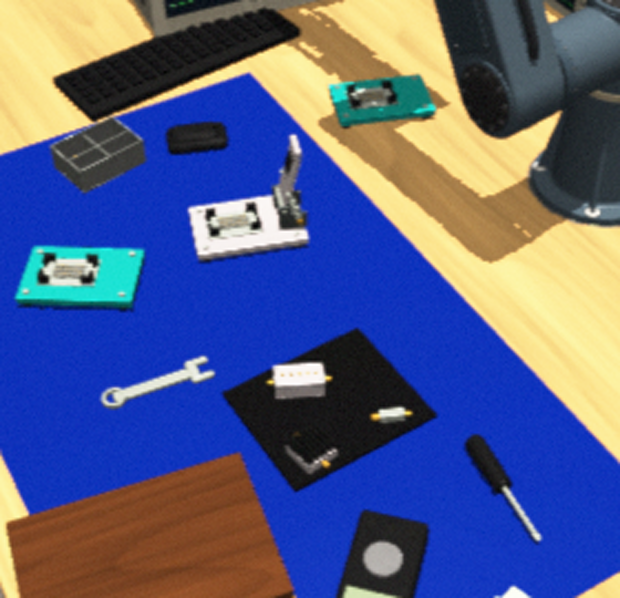

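The top crop shows the filter at about (321,257), which is full-image (250,176). On the foam it could be mistaken for the amp at (231,226) or the attenuator at (229,328). The aluminium cradle with the flap is at (607,320). Its turquoise look-alikes are at (620,95) and near the base, and I'll leave them alone. I choose the long aluminium box with a row of screws and two connectors.

```bash
cat >> h.py <<'E'
def go(p,yaw=None):
    "print tool-frame shift in mm to world p, and turn to tool-x yaw (deg)"
    s=observe(); R=Rn.from_rotvec(s["eef_rot"]).as_matrix()
    y=np.degrees(np.arctan2(R[1,0],R[0,0]))
    print("t",round(s["t"],2),"pos",np.round(s["position"],4),"yaw",round(y,2),"shift mm",np.round(1000*R.T@(np.array(p)-s["position"]),1),"turn",None if yaw is None else round(y-yaw,1))
E
python3 - <<'E'
from h import *
f=grab_frame("wrist");print(np.round(f["hand_eye"],3),np.round(f["camera_matrix"]))
print(observe()["joint_pos"])
go([0.59,-0.19,0.32],-17)
E
```

```text
[[-0.001 -0.954 -0.3    0.082]
 [ 1.    -0.001  0.001  0.   ]
 [-0.001 -0.3    0.954 -0.162]
 [ 0.     0.     0.     1.   ]] [[329.   0. 286.]
 [  0. 329. 209.]
 [  0.   0.   1.]]
[-1.47251779e+00  5.27466548e-01  1.43268671e+00 -3.77331405e-05
  1.18142508e+00 -1.78510999e-01]
t 1.15 pos [ 0.1708 -0.6012  0.2226] yaw 15.86 shift mm [ 515.6 -281.   -97.4] turn 32.9
```

>>> step_arm(gripper=[1,1,1,1,1], offset=[[40,-20,-40],[51,-29,-30],[51,-29,-27],[51,-29,0],[51,-29,0]], turn=[0,0,0,0,0])

```text
t: 1.78
position: [0.3661, -0.406, 0.3179]
eef_rot: [3.11, 0.432, 0.001]
ft_force: [-0.2, 0.1, 0.3]
gripper_width: 0.0869
finger_force: 0.0
```

>>> step_arm(gripper=[1,1,1,1,1], offset=[[51,-29,0],[51,-29,0],[51,-29,0],[51,-29,0],[51,-29,0]], turn=[0,0,0,0,0])

```text
t: 2.4
position: [0.5718, -0.1965, 0.3173]
eef_rot: [3.111, 0.433, 0.001]
ft_force: [0.0, -1.3, 0.9]
gripper_width: 0.0869
finger_force: 0.0
```

>>> step_arm(gripper=[1,1,1,1,1], offset=[[0,0,0],[0,0,0],[0,0,0],[0,0,0],[0,0,0]], turn=[10,10,10,3,0])

```text
t: 3.02
position: [0.5705, -0.1979, 0.3171]
eef_rot: [-3.107, 0.467, 0.0]
ft_force: [0.5, 0.4, -0.8]
gripper_width: 0.0869
finger_force: 0.0
```

Run:
```python
from h import *
np.set_printoptions(precision=4,suppress=True)
s=observe();f=grab_frame("wrist");save("w1",f);go([0.55,0.15,0.28],-26)
print(s["joint_pos"])
for th,z in(("cradle",0),("seat",.026),("bar",.150),("flap_hinge",.0555)):
    print(th,[(np.round(x["point"]).tolist(),round(x["score"],2),atz(f,x["point"],z,s),atd(f,x["point"],s)) for x in pinpoint(f,th)][:3])
```

```text
t 3.08 pos [ 0.5705 -0.198   0.3171] yaw -17.09 shift mm [-121.9 -326.6   37.1] turn 8.9
[-0.5188  0.4081  1.3675 -0.      1.3662  1.3504]
cradle [([280.0, 181.0], 0.72, array([ 0.5486, -0.1829,  0.    ]), array([ 0.5533, -0.1848,  0.0225]))]
seat [([281.0, 189.0], 0.91, array([ 0.5435, -0.1833,  0.026 ]), array([ 0.5426, -0.1829,  0.022 ]))]
bar [([279.0, 298.0], 0.66, array([ 0.4506, -0.1536,  0.15  ]), array([ 0.6021, -0.2063,  0.4019]))]
flap_hinge [([279.0, 240.0], 0.68, array([ 0.4816, -0.1609,  0.0555]), array([ 0.4835, -0.1616,  0.0602])), ([285.0, 190.0], 0.24, array([ 0.5469, -0.19  ,  0.0555]), array([ 0.5394, -0.1876,  0.0244]))]
```

View pics/w1.png

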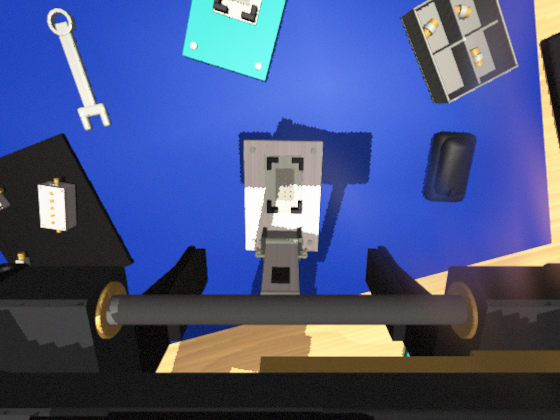

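The wrist view shows the cradle at (284,195). The posts are around (267,157), (301,157), (267,212) and (301,212), the flap is open at (281,275), and the filter lies at (57,205). I'm going lower for a closer measurement of the nest.

>>> step_arm(gripper=[1,1,1,1,1], offset=[[0,0,50],[0,0,50],[0,0,50],[0,0,15],[0,0,0]], turn=[0,0,0,0,0])

```text
t: 3.9
position: [0.5707, -0.1981, 0.1519]
eef_rot: [-3.106, 0.468, 0.001]
ft_force: [-0.2, 0.4, 0.9]
gripper_width: 0.0872
finger_force: 0.0
```

Run:
```python
from h import *
np.set_printoptions(precision=4,suppress=True)
s=observe();f=grab_frame("wrist");save("w2",f);go([0.55,0.15,0.28],-26)
for th,z in(("cradle",0),("seat",.026),("bar",.150),("flap_hinge",.0555)):
    print(th,[(np.round(x["point"]).tolist(),round(x["score"],2),atz(f,x["point"],z,s),atd(f,x["point"],s)) for x in pinpoint(f,th)][:2])
np.savez("w2.npz",pos=s["position"],rot=s["eef_rot"],**{k:f[k] for k in("color","depth","camera_matrix","hand_eye")})
c=f["color"][60:290,170:400,::-1];cv2.imwrite("pics/w2c.png",cv2.resize(c,(598,598),interpolation=cv2.INTER_CUBIC))
```

```text
t 3.95 pos [ 0.5716 -0.1986  0.1533] yaw -17.14 shift mm [-123.1 -326.7 -127.1] turn 8.9
cradle [([278.0, 217.0], 0.8, array([ 0.5483, -0.1839,  0.    ]), array([ 0.5557, -0.1867,  0.023 ]))]
seat [([280.0, 231.0], 0.97, array([ 0.5427, -0.1846,  0.026 ]), array([ 0.5417, -0.1842,  0.0232]))]
bar []
flap_hinge [([279.0, 316.0], 0.95, array([ 0.4749, -0.162 ,  0.0555]), array([ 0.5989, -0.2053,  0.2398]))]
```

View pics/w2c.png

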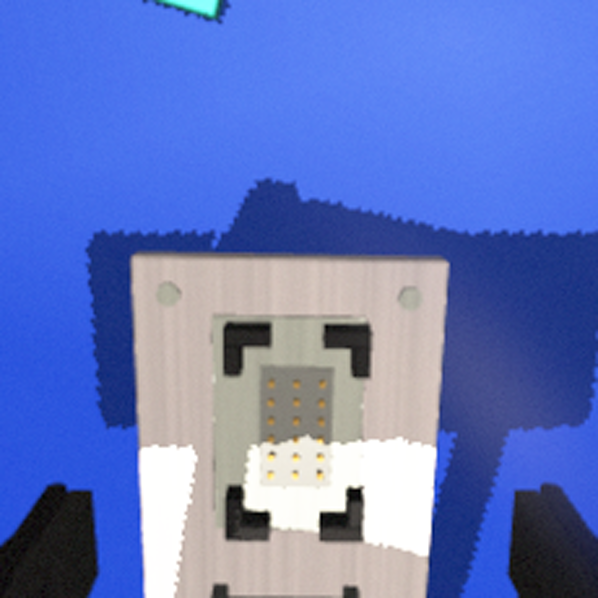

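The close crop confirms the aluminium cradle with its brass pins. The post-top edges are at crop (224..371, 323) and (231..363, 540), and the fingers are clear. Next is the nest centre from those edges.

Run:
```python
from h import *
np.set_printoptions(precision=2,suppress=True)
z=np.load("w2.npz");f={k:z[k] for k in("color","camera_matrix","hand_eye")};s=dict(position=z["pos"],eef_rot=z["rot"])
# warp to the plane z=.035 / .020 in tool-yaw axes, 0.25 mm/px, about a reference point
R=Rn.from_rotvec(s["eef_rot"]).as_matrix();H=f["hand_eye"];K=f["camera_matrix"]
ref=np.array([0.5430,-0.1843]);ex=R[:2,0]/np.linalg.norm(R[:2,0]);ey=np.array([-ex[1],ex[0]])
print("yaw",np.degrees(np.arctan2(ex[1],ex[0])))
for zz in(.035,.020):
    u=np.arange(-60,75,.25)[::-1];v=np.arange(-62,62,.25)[::-1]
    U,V=np.meshgrid(u,v,indexing="ij")
    P=np.stack([ref[0]+(U*ex[0]+V*ey[0])/1e3,ref[1]+(U*ex[1]+V*ey[1])/1e3,np.full(U.shape,zz)],-1)
    C=((P-s["position"])@R-H[:3,3])@H[:3,:3]
    q=C@K.T;q=q[...,:2]/q[...,2:]
    im=cv2.remap(f["color"],q.astype(np.float32),None,cv2.INTER_CUBIC)
    cv2.imwrite(f"pics/warp{int(zz*1000)}.png",im[...,::-1])
    if zz==.035:
        g=im.max(2).astype(float);m=(g<95)&(abs(U)<48)&(abs(V)<34)
        n,l,st,ce=cv2.connectedComponentsWithStats(m.astype(np.uint8))
        for i in range(1,n):
            if st[i,4]>150: x,y,w_,h_,a=st[i];print("blob u",u[y],u[y+h_-1],"v",v[x],v[x+w_-1],a)
    else:
        # plate side edges: tilt from the bright/blue border
        b=(im[...,2].astype(int)-im[...,0])<25
        for uu in(60,55,50,40,25,10,0):
            r=b[np.argmin(abs(u-uu))];k=np.where(r)[0];print("plate u",uu,"v",v[k[0]],v[k[-1]]) if len(k) else None
        for vv in(-45,-30,0,30,45):
            k=np.where(b[:,np.argmin(abs(v-vv))])[0];print("front v",vv,"u",u[k[0]])
```

```text
yaw -17.132294477175144
blob u 47.75 29.25 v 21.25 5.0 3106
blob u 47.0 28.75 v -12.5 -28.25 3029
blob u -11.25 -32.75 v 22.25 6.5 3723
blob u -12.25 -33.0 v -11.75 -26.75 3396
plate u 60 v 53.75 -55.75
plate u 55 v 53.75 -55.5
plate u 50 v 53.75 -55.5
plate u 40 v 54.0 -55.5
plate u 25 v 54.0 -55.25
plate u 10 v 54.5 -55.0
plate u 0 v 54.25 -54.25
front v -45 u 67.0
front v -30 u 67.5
front v 0 u 68.0
front v 30 u 68.5
front v 45 u 68.75
```

View pics/warp35.png

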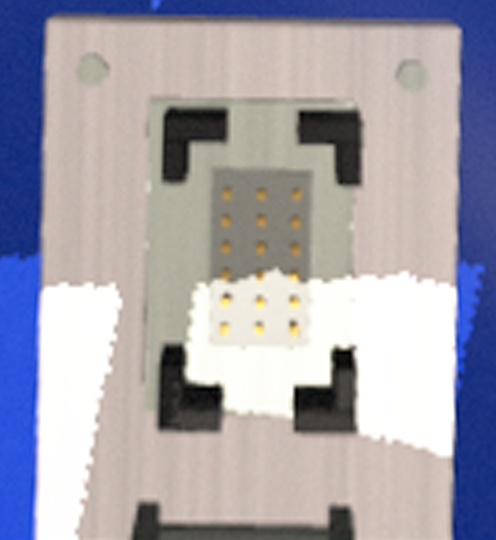

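>>> step_arm(gripper=[1,1,1,1,1], offset=[[-4,-40,-5],[-4,-55,0],[-5,-55,0],[-5,-55,0],[-4,-55,0]], turn=[0,0,0,0,0])

```text
t: 4.78
position: [0.6272, 0.0586, 0.1588]
eef_rot: [-3.106, 0.468, -0.005]
ft_force: [-0.1, -0.2, -0.4]
gripper_width: 0.0871
finger_force: 0.0
```

>>> step_arm(gripper=[1,1,1,1,1], offset=[[-4,-40,0],[0,-27,0],[0,0,0],[0,0,0],[0,0,0]], turn=[0,0,9,0,0])

```text
t: 5.4
position: [0.6424, 0.1218, 0.1579]
eef_rot: [-3.061, 0.708, -0.002]
ft_force: [0.5, -0.2, 0.3]
gripper_width: 0.0871
finger_force: 0.0
```

```bash
cat >> h.py <<'E'
def warp(f,s,ref,zz,ur,vr,res=.25):
    "rectified view of plane z=zz in tool-yaw axes (mm about ref): u up, v left"
    R=Rn.from_rotvec(s["eef_rot"]).as_matrix();H=f["hand_eye"];K=f["camera_matrix"]
    ex=R[:2,0]/np.linalg.norm(R[:2,0]);ey=np.array([-ex[1],ex[0]])
    u=np.arange(*ur,res)[::-1];v=np.arange(*vr,res)[::-1];U,V=np.meshgrid(u,v,indexing="ij")
    P=np.stack([ref[0]+(U*ex[0]+V*ey[0])/1e3,ref[1]+(U*ex[1]+V*ey[1])/1e3,np.full(U.shape,zz)],-1)
    q=((P-s["position"])@R-H[:3,3])@H[:3,:3]@K.T;q=q[...,:2]/q[...,2:]
    return cv2.remap(f["color"],q.astype(np.float32),None,cv2.INTER_CUBIC),u,v,ex,ey
E
python3 - <<'E'
from h import *
np.set_printoptions(precision=4,suppress=True)
s=observe();f=grab_frame("wrist");save("w3",f);go([0.616,0.135,0.15],-26)
ps=pinpoint(f,"filter");print([(np.round(x["point"]).tolist(),round(x["score"],2),atz(f,x["point"],.008,s),atd(f,x["point"],s)) for x in ps][:2])
ref=atz(f,ps[0]["point"],.008,s)[:2]
im,u,v,ex,ey=warp(f,s,ref,.034,(-60,60),(-60,60))
cv2.imwrite("pics/filt.png",im[...,::-1])
print("yaw",np.degrees(np.arctan2(ex[1],ex[0])),"ref",ref)
im2=im.astype(int);m=((im2.min(2)>110)).astype(np.uint8)
n,l,st,ce=cv2.connectedComponentsWithStats(m)
for i in range(1,n):
    if st[i,4]>3000:
        pts=np.argwhere(l==i);P=np.stack([u[pts[:,0]],v[pts[:,1]]],1).astype(np.float32);print(st[i,4],cv2.minAreaRect(P))
print("depth z's",[atd(f,np.array(ps[0]["point"])+d,s) for d in([0,-15],[8,0],[-8,0])])
E
```

```text
t 5.45 pos [0.6423 0.1216 0.1577] yaw -26.08 shift mm [-29.5  -0.4   7.7] turn -0.1
[([285.0, 222.0], 0.96, array([0.6158, 0.1354, 0.008 ]), array([0.6244, 0.1311, 0.035 ]))]
yaw -26.04067151953666 ref [0.6158 0.1354]
63020 ((2.2107105255126953, 0.2618751525878906), (79.50617980957031, 88.28643798828125), 37.49691390991211)
depth z's [array([0.6371, 0.1248, 0.0342]), array([0.621 , 0.1246, 0.0344]), array([0.6274, 0.1378, 0.0343])]
```

View pics/filt.png

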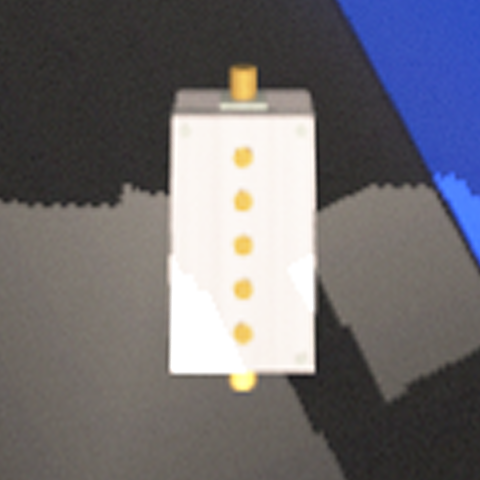

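The rectified view shows the filter with five screws and a connector at each end. Its top face spans columns 170–315 and rows 113–373, aligned with the tool, and depth puts its top at 0.034 m. I'm reaching for it now.

>>> step_arm(gripper=[1,1,1,1,1], offset=[[-31,0,0],[0,0,50],[0,0,50],[0,0,30],[0,0,14]], turn=[0,0,0,0,0])

```text
t: 6.12
position: [0.6133, 0.1352, 0.0113]
eef_rot: [3.059, -0.71, -0.005]
ft_force: [0.4, -0.4, -0.1]
gripper_width: 0.0868
finger_force: 0.0
```

>>> step_arm(gripper=[0.6,0.5,0.3,0.3,0.3], offset=[[0,0,0],[0,0,0],[0,0,0],[0,0,0],[0,0,0]], turn=[0,0,0,0,0], grip_force=12)

```text
t: 6.75
position: [0.6146, 0.1358, 0.0137]
eef_rot: [-3.06, 0.71, -0.001]
ft_force: [0.1, 0.3, -0.3]
gripper_width: 0.0449
finger_force: 0.0
```

>>> step_arm(gripper=[0.2,0.2,0.2,0.2,0.2], offset=[[0,0,0],[0,0,0],[0,0,0],[0,0,0],[0,0,0]], turn=[0,0,0,0,0], grip_force=12)

```text
t: 7.38
position: [0.6144, 0.1358, 0.0133]
eef_rot: [-3.06, 0.71, -0.0]
ft_force: [-0.2, 0.2, 2.1]
gripper_width: 0.0357
finger_force: 12.0
```

>>> step_arm(gripper=[0.2,0.2,0.2,0.2,0.2], offset=[[0,0,-10],[0,0,-20],[0,0,-30],[0,0,-25],[0,0,0]], turn=[0,0,0,0,0])

```text
t: 8.0
position: [0.6164, 0.1359, 0.1014]
eef_rot: [-3.059, 0.71, -0.01]
ft_force: [0.6, -0.3, -1.6]
gripper_width: 0.0356
finger_force: 12.0
```

Run:
```python
from h import *
np.set_printoptions(precision=4,suppress=True)
s=observe();f=grab_frame("wrist");save("w4",f);go([0.5479,-.1888,.1],-18.2)
print(s["ft_force"],s["gripper_width"],s["finger_force"])
zt=s["position"][2]+.02
im,u,v,ex,ey=warp(f,s,s["position"][:2],zt,(-60,60),(-60,60));cv2.imwrite("pics/held.png",im[...,::-1])
for th in ["filter"]:print(spot_in(f,th)[:1],pinpoint(f,th)[:1])
```

```text
t 8.05 pos [0.6151 0.1358 0.0997] yaw -26.14 shift mm [ 82.7 321.   -0.5] turn -7.9
[ 0.5558 -0.3243 -1.6265] 0.03564808326606431 11.99985757470131
[{'extent': [247.1, 190.6, 328.6, 340.9], 'score': 0.65}] [{'point': [286.8, 257.1], 'score': 0.77}]
```

View pics/held.png

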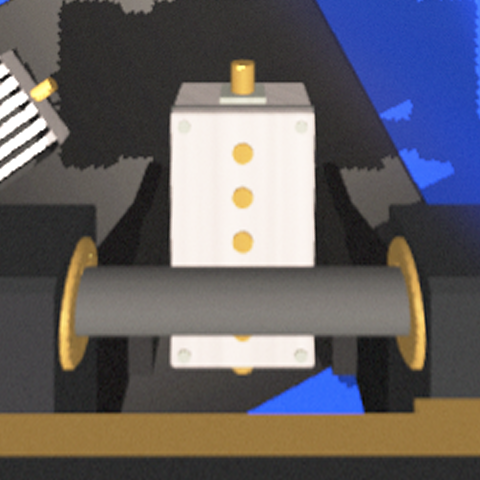

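The filter is held straight, centred between the fingers, with its top face at rows 109–367 and columns 170–315. That puts it within 1 mm of the TCP. Now carrying it to the nest.

>>> step_arm(gripper=[0.2,0.2,0.2,0.2,0.2], offset=[[0,0,0],[5,40,0],[7,55,0],[7,60,0],[7,60,0]], turn=[-8,0,0,0,0])

```text
t: 8.78
position: [0.5708, -0.0779, 0.0967]
eef_rot: [-3.102, 0.494, 0.004]
ft_force: [0.2, -0.0, -0.8]
gripper_width: 0.036
finger_force: 12.0
```

>>> step_arm(gripper=[0.2,0.2,0.2,0.2,0.2], offset=[[6,55,0],[3,40,0],[2,18,0],[0,0,20],[0,0,0]], turn=[0,0,0,0,0])

```text
t: 9.4
position: [0.5457, -0.186, 0.0763]
eef_rot: [-3.1, 0.495, 0.008]
ft_force: [0.3, 0.9, -1.8]
gripper_width: 0.0361
finger_force: 12.0
```

Run:
```python
from h import *
go([0.5479,-.1879,.05],-18.2);s=observe();print(s["ft_force"],s["ft_torque"])
f=grab_frame("wrist");save("w5",f);c=f["color"][120:400,140:440,::-1]
cv2.imwrite("pics/w5c.png",cv2.resize(c,(600,560),interpolation=cv2.INTER_CUBIC))
go([0.5479,-.1879,.05],-18.2);print(observe()["ft_force"])
```

```text
t 9.4 pos [ 0.5457 -0.186   0.0763] yaw -18.13 shift mm [ 2.8  1.2 26.2] turn 0.1
[ 0.34423353  0.88556311 -1.75709261] [-0.01705303 -0.02208288 -0.01537579]
t 9.45 pos [ 0.5465 -0.1861  0.0771] yaw -18.09 shift mm [ 2.   1.3 27.1] turn 0.1
[ 0.27713499 -0.25509414 -1.04842562]
```

View pics/w5c.png

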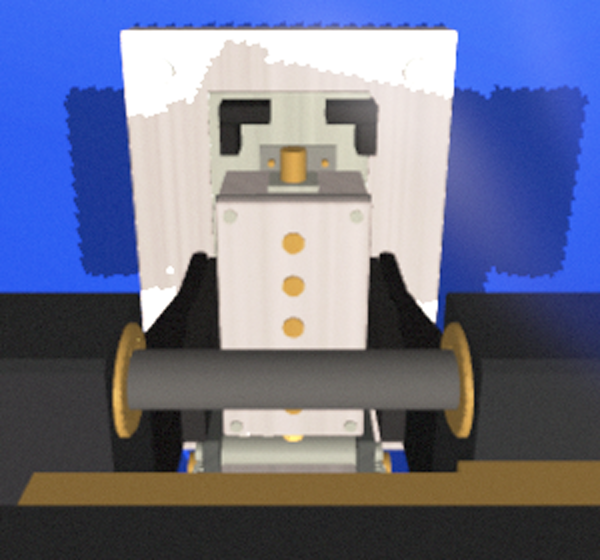

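The filter is over the nest: its axis is at crop column 293, and the front posts are centred at about 298. It needs roughly 2 mm to the tool's +y. I'm going lower and measuring again.

>>> step_arm(gripper=[0.2,0.2,0.2,0.2], offset=[[2,2,10],[0,0,8],[0,0,0],[0,0,0]], turn=[0,0,0,0])

```text
t: 9.95
position: [0.5487, -0.1898, 0.0601]
eef_rot: [-3.102, 0.495, -0.0]
ft_force: [-0.1, -0.8, -1.2]
gripper_width: 0.0357
finger_force: 12.0
```

Run:
```python
from h import *
for _ in range(4):
    f=grab_frame("wrist");go([0.5479,-.1879,.05],-18.2)
s=observe()
C=np.array([.5479,-.1879]);zt=s["position"][2]+.0205
for n,z in(("p",.035),("t",zt)):
    im,u,v,ex,ey=warp(f,s,s["position"][:2],z,(-45,65),(-40,40));cv2.imwrite(f"pics/n_{n}.png",im[...,::-1])
    g=im.max(2)
    if n=="p":
        for uu in(32,34,36,38,40):
            r=np.where(g[np.argmin(abs(u-uu))]<95)[0];k=np.split(r,np.where(np.diff(r)>4)[0]+1);print(uu,[(v[a[0]],v[a[-1]]) for a in k if len(a)>8])
        for vv in(-22,-20,-18,15,17,19):
            r=np.where(g[:,np.argmin(abs(v-vv))]<95)[0];r=r[u[r]>20];k=np.split(r,np.where(np.diff(r)>4)[0]+1);print("v",vv,[(u[a[0]],u[a[-1]]) for a in k if len(a)>8])
a=cv2.imread("pics/n_p.png");b=cv2.imread("pics/n_t.png");cv2.imwrite("pics/n.png",np.hstack([a,b]))
```

```text
t 10.0 pos [ 0.5488 -0.19    0.0603] yaw -18.13 shift mm [-1.5 -1.7 10.3] turn 0.1
t 10.05 pos [ 0.5488 -0.19    0.0604] yaw -18.14 shift mm [-1.5 -1.7 10.4] turn 0.1
t 10.1 pos [ 0.5488 -0.1901  0.0604] yaw -18.14 shift mm [-1.5 -1.8 10.4] turn 0.1
t 10.15 pos [ 0.5488 -0.19    0.0605] yaw -18.14 shift mm [-1.5 -1.8 10.5] turn 0.1
32 [(np.float64(25.25), np.float64(10.75)), (np.float64(-9.0), np.float64(-12.75)), (np.float64(-16.75), np.float64(-23.5))]
34 [(np.float64(25.25), np.float64(9.75)), (np.float64(-8.25), np.float64(-23.5))]
36 [(np.float64(25.25), np.float64(9.5)), (np.float64(-8.0), np.float64(-23.5))]
38 [(np.float64(25.0), np.float64(9.5)), (np.float64(-8.0), np.float64(-23.25))]
40 [(np.float64(23.75), np.float64(9.75))]
v -22 [(np.float64(39.75), np.float64(22.0))]
v -20 [(np.float64(39.5), np.float64(25.75))]
v -18 [(np.float64(39.75), np.float64(25.75))]
v 15 [(np.float64(40.0), np.float64(32.0))]
v 17 [(np.float64(40.0), np.float64(32.0))]
v 19 [(np.float64(40.0), np.float64(25.5))]
```

View pics/n.png

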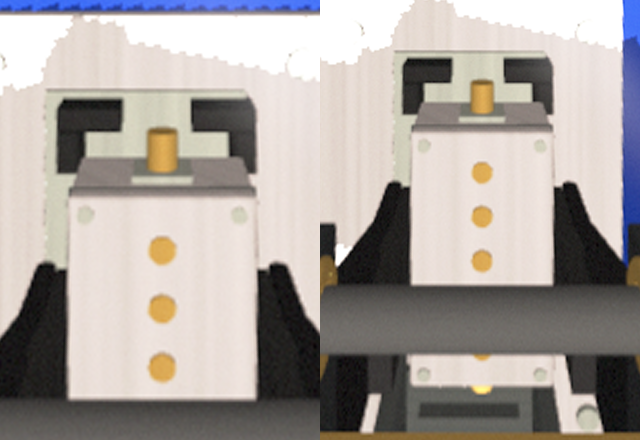

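>>> step_arm(gripper=[0.2,0.2,0.2,0.2,0.2], offset=[[-1.6,-1.7,0],[0,0,10],[0,0,8],[0,0,0],[0,0,0]], turn=[0,0,0,0,0])

```text
t: 10.78
position: [0.5476, -0.1879, 0.0419]
eef_rot: [-3.102, 0.495, 0.0]
ft_force: [-0.0, -0.1, -2.1]
gripper_width: 0.0357
finger_force: 12.0
```

>>> step_arm(gripper=[0.2,0.2,0.2,0.2,0.2], offset=[[0,0,1],[0,0,1],[0,0,1],[0,0,0],[0,0,0]], turn=[0,0,0,0,0])

```text
t: 11.4
position: [0.5476, -0.1879, 0.0392]
eef_rot: [3.102, -0.495, 0.0]
ft_force: [-0.6, 0.3, -1.7]
gripper_width: 0.0359
finger_force: 12.0
```

Run:
```python
from h import *
for _ in range(3):
    f=grab_frame("wrist");go([0.5479,-.1879,.0317],-18.2);s=observe();print(np.round(s["ft_force"],2),np.round(s["ft_torque"],3))
```

```text
t 11.45 pos [ 0.5476 -0.1879  0.0392] yaw -18.14 shift mm [ 0.3 -0.   7.5] turn 0.1
[ 0.38 -0.41 -1.37] [ 0.096 -0.035  0.044]
t 11.5 pos [ 0.5476 -0.1879  0.0392] yaw -18.14 shift mm [ 0.3 -0.   7.5] turn 0.1
[-0.35  0.26 -1.41] [ 0.06   0.032 -0.035]
t 11.55 pos [ 0.5476 -0.1878  0.0392] yaw -18.14 shift mm [ 0.3 -0.   7.5] turn 0.1
[-0.84  0.55 -0.38] [0.069 0.002 0.035]
```

>>> step_arm(gripper=[0.2,0.2,0.2,0.2,0.2], offset=[[0,0,1],[0,0,1],[0,0,1],[0,0,1],[0,0,0]], turn=[0,0,0,0,0])

```text
t: 12.18
position: [0.5475, -0.1878, 0.035]
eef_rot: [-3.102, 0.495, 0.0]
ft_force: [-0.2, 0.6, -1.8]
gripper_width: 0.0357
finger_force: 12.0
```

>>> step_arm(gripper=[0.2,0.2,0.2,0.2,0.2], offset=[[0,0,1],[0,0,1],[0,0,1],[0,0,1],[0,0,0]], turn=[0,0,0,0,0])

```text
t: 12.8
position: [0.5476, -0.1878, 0.0312]
eef_rot: [-3.102, 0.495, 0.0]
ft_force: [0.4, 0.4, 0.2]
gripper_width: 0.0361
finger_force: 12.0
```

Run:
```python
from h import *
for _ in range(5):
    f=grab_frame("wrist");s=observe();print(np.round(s["ft_force"],2),np.round(s["ft_torque"],3))
go([0.5479,-.1879,.0317],-18.2)
zt=s["position"][2]+.0205
im,u,v,ex,ey=warp(f,s,s["position"][:2],zt,(-45,65),(-50,50));a=im[...,::-1]
im,u,v,ex,ey=warp(f,s,s["position"][:2],.035,(-45,65),(-50,50));cv2.imwrite("pics/n2.png",np.hstack([a,im[...,::-1]]))
```

```text
[-0.38  0.58 -0.82] [ 0.116  0.105 -0.007]
[ 0.35  0.16 -0.42] [ 0.15   0.072 -0.002]
[-0.39  0.97  0.73] [ 0.098  0.083 -0.013]
[ 0.21 -0.41  0.45] [0.077 0.083 0.055]
[-0.48  0.79 -0.57] [0.058 0.075 0.012]
t 13.05 pos [ 0.5476 -0.1878  0.0313] yaw -18.14 shift mm [ 0.3 -0.  -0.4] turn 0.1
```

View pics/n2.png

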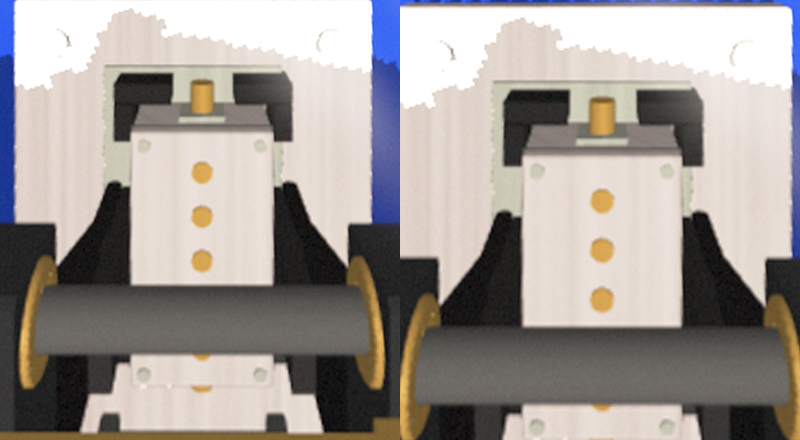

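The filter stands between the posts and the pins carry about 1.3 N of its weight. Its front connector shows at (202,95), between the front posts. Releasing it.

>>> step_arm(gripper=[0.2,0.2,0.44,0.46,0.5], offset=[[0,0,0.4],[0,0,0],[0,0,0],[0,0,0],[0,0,0]], turn=[0,0,0,0,0])

```text
t: 13.68
position: [0.5477, -0.1879, 0.0307]
eef_rot: [3.102, -0.495, 0.0]
ft_force: [0.2, -0.7, 0.1]
gripper_width: 0.0418
finger_force: 0.0
```

>>> step_arm(gripper=[0.6,0.6,0.6,0.6,0.6], offset=[[0,0,0],[0,0,0],[0,0,0],[0,0,0],[0,0,0]], turn=[0,0,0,0,0])

```text
t: 14.3
position: [0.5476, -0.1878, 0.0307]
eef_rot: [-3.102, 0.495, -0.0]
ft_force: [-1.0, -0.6, -0.6]
gripper_width: 0.0521
finger_force: 0.0
```

>>> step_arm(gripper=[0.6,0.6,0.6,0.6,0.6], offset=[[0,0,-5],[0,0,-15],[0,0,-40],[0,0,-55],[0,0,-55]], turn=[0,0,0,0,0])

```text
t: 14.92
position: [0.5474, -0.1878, 0.2033]
eef_rot: [3.102, -0.495, 0.001]
ft_force: [0.2, 0.5, 0.1]
gripper_width: 0.0521
finger_force: 0.0
```

>>> step_arm(gripper=[0,0,0,0,0], offset=[[0,0,-55],[0,0,0],[0,0,0],[0,0,0],[0,0,0]], turn=[0,0,0,0,0])

```text
t: 15.55
position: [0.5469, -0.1875, 0.2542]
eef_rot: [-3.101, 0.495, 0.005]
ft_force: [0.7, 0.3, 0.2]
gripper_width: 0.0102
finger_force: 0.0
```

Run:
```python
from h import *
np.set_printoptions(precision=4,suppress=True)
s=observe();f=grab_frame("wrist")
O=np.array([.5459,-.1849]);ex=np.array([np.cos(np.radians(18.2)),-np.sin(np.radians(18.2))])
go([*(O-.150*ex),s["position"][2]],-18.2)
ps=pinpoint(f,"filter");print([(x["point"],x["score"],atz(f,x["point"],.025,s)) for x in ps][:2])
for th,z in(("bar",.150),("flap_hinge",.0555)): print(th,[(x["point"],x["score"],atz(f,x["point"],z,s)) for x in pinpoint(f,th)][:2])
print("pred",O-.095*ex,O-.07*ex,s["gripper_width"])
im,u,v,*_=warp(f,s,O,.051,(-70,60),(-60,60));cv2.imwrite("pics/placed.png",im[...,::-1])
print("filter top depth",[atd(f,np.array(ps[0]["point"])+d,s) for d in([0,-20],[12,-5],[-12,-5])])
```

```text
t 15.6 pos [ 0.5471 -0.1876  0.2544] yaw -18.15 shift mm [-151.9   -2.3    0.6] turn 0.1
[([285.6, 173.3], 0.73, array([ 0.5501, -0.1886,  0.025 ]))]
bar [([282.8, 305.6], 0.95, array([ 0.4557, -0.1549,  0.15  ]))]
flap_hinge [([284.1, 244.6], 0.98, array([ 0.4747, -0.162 ,  0.0555]))]
pred [ 0.4557 -0.1552] [ 0.4794 -0.163 ] 0.010243756748251794
filter top depth [array([ 0.5765, -0.1973,  0.0522]), array([ 0.5565, -0.2049,  0.0524]), array([ 0.5649, -0.1794,  0.0526])]
```

View pics/placed.png

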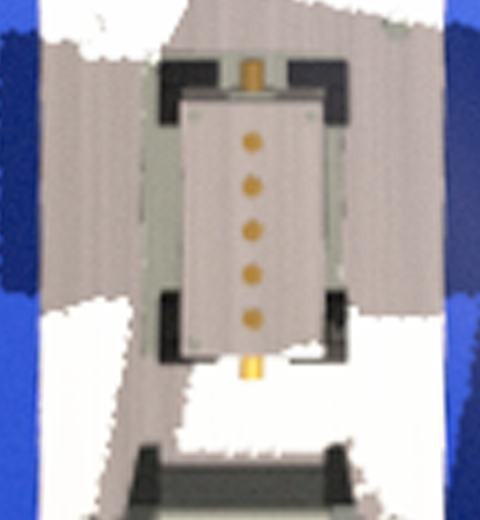

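The filter sits between all four posts: its top face is at rows 100–355 and columns 182–324. It is level, with the top at 0.052 m. The bar shows where predicted, so I'm going behind the flap with the fingers shut.

>>> step_arm(gripper=[0,0,0,0,0], offset=[[-40,-2,0],[-55,0,0],[-40,0,0],[-17,0,0],[0,0,0]], turn=[0,0,0,0,0])

```text
t: 16.38
position: [0.404, -0.1388, 0.2561]
eef_rot: [3.102, -0.496, 0.002]
ft_force: [0.7, 0.5, 0.1]
gripper_width: 0.0006
finger_force: 0.0
```

>>> step_arm(gripper=[0,0,0,0,0], offset=[[0,0,40],[0,0,45],[0,0,23],[0,0,0],[0,0,0]], turn=[0,0,0,0,0])

```text
t: 17.0
position: [0.4055, -0.1397, 0.1482]
eef_rot: [3.101, -0.495, 0.004]
ft_force: [0.6, -0.5, 1.1]
gripper_width: 0.0005
finger_force: 0.0
```

```bash
cat >> h.py <<'E'
def st():
    O=np.array([.5459,-.1849]);a=np.radians(18.2);ex=np.array([np.cos(a),-np.sin(a)]);ey=np.array([-ex[1],ex[0]])
    for _ in range(3):
        grab_frame("wrist");s=observe();d=(s["position"][:2]-O)*1000
        print("t",round(s["t"],2),"cradle xyz mm",np.round([d@ex,d@ey,s["position"][2]*1000],1),"F",np.round([s["ft_force"][:2]@ex,s["ft_force"][:2]@ey,s["ft_force"][2]],2),"w",round(s["gripper_width"],4))
E
python3 -c "
from h import *
st()"
```

```text
t 17.05 cradle xyz mm [-147.6   -0.8  148.5] F [0.32 0.07 0.73] w 0.0007
t 17.1 cradle xyz mm [-147.8   -0.8  148.7] F [-0.63  0.34  0.37] w 0.0002
t 17.15 cradle xyz mm [-148.1   -0.7  148.7] F [0.12 0.84 0.02] w 0.0003
```

Now closing in on the bar; contact is expected at x ≈ -109.

>>> step_arm(gripper=[0,0,0,0,0], offset=[[12,0,1],[10,0,1],[4,0,0.5],[2,0,0],[0,0,0]], turn=[0,0,0,0,0])

```text
t: 17.77
position: [0.4303, -0.1472, 0.1451]
eef_rot: [-3.102, 0.495, 0.001]
ft_force: [0.8, -0.6, 0.1]
gripper_width: 0.0008
finger_force: 0.0
```

>>> step_arm(gripper=[0,0,0,0,0], offset=[[2,0,0],[2,0,0],[2,0,0],[2,0,0],[0,0,0]], turn=[0,0,0,0,0])

```text
t: 18.4
position: [0.4382, -0.1499, 0.1453]
eef_rot: [3.102, -0.495, 0.0]
ft_force: [1.1, 0.4, -0.3]
gripper_width: 0.0003
finger_force: 0.0
```

>>> step_arm(gripper=[0,0,0,0,0], offset=[[2,0,0],[2,0,0],[2,0,0],[0,0,0],[0,0,0]], turn=[0,0,0,0,0])

```text
t: 19.02
position: [0.4414, -0.1505, 0.145]
eef_rot: [-3.101, 0.494, 0.008]
ft_force: [-4.9, 1.0, 4.8]
gripper_width: 0.0004
finger_force: 2.6
```

```bash
python3 -c "
from h import *
st()"
```

```text
t 19.07 cradle xyz mm [-110.   -0.  145.] F [-5.15 -1.46  3.86] w 0.0009
t 19.12 cradle xyz mm [-110.   -0.  145.] F [-4.79 -0.21  3.47] w 0.0005
t 19.18 cradle xyz mm [-110.   -0.  145.] F [-4.33 -0.61  3.  ] w 0.0004
```

Run:
```python
from h import *
st()
f=grab_frame("scene");p=pinpoint(f,"bar");print(p[:2],[atd(f,x["point"]) for x in p[:2]])
st()
c=f["color"][110:240,170:310,::-1];cv2.imwrite("pics/sc.png",cv2.resize(c,(600,557),interpolation=cv2.INTER_CUBIC))
```

```text
t 19.23 cradle xyz mm [-110.    0.  145.] F [-4.87 -0.57  3.67] w 0.0006
t 19.27 cradle xyz mm [-110.   -0.  145.] F [-4.39 -1.    3.35] w 0.0006
t 19.32 cradle xyz mm [-110.    0.  145.] F [-4.56  0.2   3.33] w 0.0005
[{'point': [253.7, 168.3], 'score': 0.57}] [array([ 0.4615758 , -0.13984393,  0.15501605])]
t 19.48 cradle xyz mm [-110.1    0.   144.9] F [-5.6  -1.22  4.01] w 0.0003
t 19.52 cradle xyz mm [-110.   -0.  145.] F [-4.99 -0.56  3.76] w 0.0003
t 19.57 cradle xyz mm [-110.   -0.  145.] F [-4.82 -1.58  3.  ] w 0.0005
```

View pics/sc.png

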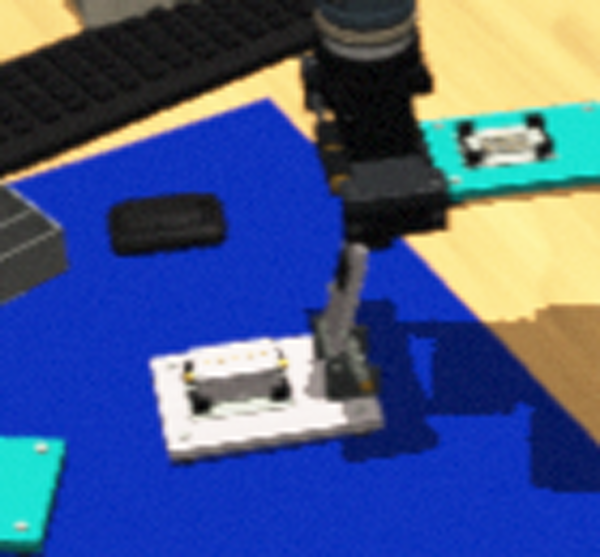

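The scene crop shows the flap still open, with the fingertips only just level with the bar at (357,245). The upward force suggests the tip's edge is catching the bar, so I'm backing off and going lower so that the finger's flat side pushes.

>>> step_arm(gripper=[0,0,0,0,0], offset=[[-6,0,0],[-4,0,0],[0,0,10],[0,0,0],[2,0,0]], turn=[0,0,0,0,0])

```text
t: 20.2
position: [0.4363, -0.1493, 0.135]
eef_rot: [-3.102, 0.495, 0.0]
ft_force: [-0.7, 0.5, -0.1]
gripper_width: 0.0006
finger_force: 0.0
```

>>> step_arm(gripper=[0,0,0,0,0], offset=[[2,0,0],[1,0,0],[1,0,0],[0,0,0],[0,0,0]], turn=[0,0,0,0,0])

```text
t: 20.82
position: [0.4395, -0.1503, 0.1352]
eef_rot: [-3.102, 0.495, 0.001]
ft_force: [-2.0, -0.0, 1.5]
gripper_width: 0.0004
finger_force: 0.8
```

```bash
python3 -c "
from h import *
st()"
```

```text
t 20.88 cradle xyz mm [-111.9   -0.3  135.2] F [-1.24 -0.7   0.32] w 0.0004
t 20.93 cradle xyz mm [-111.9   -0.3  135.2] F [-2.23 -0.87  0.97] w 0.0003
t 20.98 cradle xyz mm [-111.9   -0.4  135.2] F [-1.56 -1.02  0.86] w 0.0003
```

>>> step_arm(gripper=[0,0,0,0,0], offset=[[1,0,0],[1,0,0],[1,0,0],[0,0,0],[0,0,0]], turn=[0,0,0,0,0])

```text
t: 21.6
position: [0.4411, -0.1505, 0.1351]
eef_rot: [-3.101, 0.495, 0.006]
ft_force: [-5.2, 0.6, 4.6]
gripper_width: 0.0001
finger_force: 2.6
```

```bash
python3 -c "
from h import *
st()"
```

```text
t 21.65 cradle xyz mm [-1.103e+02 -1.000e-01  1.351e+02] F [-4.23 -0.45  4.58] w 0.0007
t 21.7 cradle xyz mm [-1.103e+02 -1.000e-01  1.351e+02] F [-5.05 -1.82  3.93] w 0.0006
t 21.75 cradle xyz mm [-1.103e+02 -1.000e-01  1.351e+02] F [-4.79 -1.05  3.74] w 0.0007
```

>>> step_arm(gripper=[0,0,0,0,0], offset=[[0,0,-0.7],[0,0,-0.8],[0,0,0],[0,0,0],[0,0,0]], turn=[0,0,0,0,0])

```text
t: 22.38
position: [0.4426, -0.1511, 0.1366]
eef_rot: [-3.102, 0.495, 0.001]
ft_force: [-2.4, 2.1, -3.6]
gripper_width: 0.0004
finger_force: 1.6
```

```bash
python3 -c "
from h import *
st()"
```

```text
t 22.43 cradle xyz mm [-108.6   -0.2  136.6] F [-3.56  1.82 -2.81] w 0.0005
t 22.48 cradle xyz mm [-108.6   -0.2  136.6] F [-4.11 -0.05 -3.16] w 0.0008
t 22.52 cradle xyz mm [-108.6   -0.2  136.7] F [-3.83  1.61 -2.01] w 0.0001
```

>>> step_arm(gripper=[0,0,0,0,0], offset=[[1.2,0,-0.3],[1.2,0,-0.3],[1.2,0,-0.2],[1.2,0,-0.2],[0,0,0]], turn=[0,0,0,0,0])

```text
t: 23.15
position: [0.4475, -0.1529, 0.1379]
eef_rot: [-3.102, 0.495, -0.001]
ft_force: [-3.3, 2.5, -0.5]
gripper_width: 0.0005
finger_force: 1.8
```

```bash
python3 -c "
from h import *
st()"
```

```text
t 23.2 cradle xyz mm [-103.6   -0.3  137.8] F [-3.52  1.42 -0.71] w 0.0003
t 23.25 cradle xyz mm [-103.6   -0.3  137.8] F [-3.81  1.77  0.37] w 0.0006
t 23.3 cradle xyz mm [-103.7   -0.3  137.8] F [-3.54  3.25 -0.56] w 0.0003
```

>>> step_arm(gripper=[0,0,0,0,0], offset=[[2,0,-0.4],[2,0,-0.4],[2,0,-0.3],[2,0,-0.3],[2,0,-0.2]], turn=[0,0,0,0,0])

```text
t: 23.92
position: [0.4571, -0.156, 0.1395]
eef_rot: [-3.102, 0.495, -0.001]
ft_force: [-2.8, 4.0, 1.5]
gripper_width: 0.0004
finger_force: 1.9
```

>>> step_arm(gripper=[0,0,0,0,0], offset=[[2,0,-0.2],[2,0,-0.1],[2,0,-0.1],[2,0,0],[2,0,0]], turn=[0,0,0,0,0])

```text
t: 24.55
position: [0.4667, -0.1595, 0.1399]
eef_rot: [3.102, -0.495, 0.001]
ft_force: [-2.9, 2.0, 1.9]
gripper_width: 0.0004
finger_force: 1.7
```

```bash
python3 -c "
from h import *
st()"
```

```text
t 24.6 cradle xyz mm [-82.8  -0.6 139.9] F [-2.49  2.48  2.34] w 0.0004
t 24.65 cradle xyz mm [-83.   -0.6 139.9] F [-3.99  1.76  1.81] w 0.0002
t 24.7 cradle xyz mm [-83.2  -0.6 139.8] F [-3.18  1.42  3.28] w 0.0008
```

>>> step_arm(gripper=[0,0,0,0,0], offset=[[2,0,-0.2],[2,0,0],[2,0,0],[2,0,0.1],[2,0,0.1]], turn=[0,0,0,0,0])

```text
t: 25.32
position: [0.476, -0.1624, 0.1396]
eef_rot: [3.102, -0.495, -0.0]
ft_force: [-2.6, 1.1, -0.2]
gripper_width: 0.0
finger_force: 1.5
```

>>> step_arm(gripper=[0,0,0,0,0], offset=[[2,0,0.1],[2,0,0.2],[2,0,0.3],[2,0,0.4],[2,0,0.4]], turn=[0,0,0,0,0])

```text
t: 25.95
position: [0.4854, -0.1654, 0.1383]
eef_rot: [3.102, -0.495, -0.0]
ft_force: [-2.7, 0.4, -1.0]
gripper_width: 0.0003
finger_force: 1.5
```

```bash
python3 -c "
from h import *
st()"
```

```text
t 26.0 cradle xyz mm [-63.3  -0.4 138.3] F [-3.2  -0.01 -0.39] w 0.0005
t 26.05 cradle xyz mm [-63.5  -0.4 138.3] F [-2.54 -0.37  1.1 ] w 0.0006
t 26.1 cradle xyz mm [-63.6  -0.4 138.3] F [-2.48 -1.11  0.01] w 0.0002
```

>>> step_arm(gripper=[0,0,0,0,0], offset=[[2,0,0.4],[2,0,0.4],[2,0,0.5],[2,0,0.6],[2,0,0.6]], turn=[0,0,0,0,0])

```text
t: 26.72
position: [0.495, -0.1685, 0.1357]
eef_rot: [-3.102, 0.495, 0.0]
ft_force: [-3.4, 0.2, -1.0]
gripper_width: 0.0007
finger_force: 1.2
```

>>> step_arm(gripper=[0,0,0,0,0], offset=[[2,0,0.6],[2,0,0.7],[2,0,0.8],[2,0,0.8],[2,0,0.9]], turn=[0,0,0,0,0])

```text
t: 27.35
position: [0.5047, -0.1717, 0.1321]
eef_rot: [3.102, -0.495, 0.001]
ft_force: [-0.9, 1.2, -0.1]
gripper_width: 0.0004
finger_force: 0.9
```

```bash
python3 -c "
from h import *
st()"
```

```text
t 27.4 cradle xyz mm [-42.9  -0.3 132. ] F [-1.54  1.03  0.23] w 0.0005
t 27.45 cradle xyz mm [-43.   -0.3 132.1] F [-2.07  0.28 -0.31] w 0.0003
t 27.5 cradle xyz mm [-43.2  -0.3 132.1] F [-1.63 -0.15 -0.04] w 0.0005
```

>>> step_arm(gripper=[0,0,0,0,0], offset=[[2,0,0.9],[2,0,1.0],[2,0,1.1],[2,0,1.1],[2,0,1.2]], turn=[0,0,0,0,0])

```text
t: 28.12
position: [0.5143, -0.1749, 0.1267]
eef_rot: [3.102, -0.495, 0.001]
ft_force: [-1.6, 0.3, 0.4]
gripper_width: 0.0005
finger_force: 0.5
```

>>> step_arm(gripper=[0,0,0,0,0], offset=[[2,0,1.3],[2,0,1.4],[2,0,1.5],[0,0,0],[0,0,0]], turn=[0,0,0,0,0])

```text
t: 28.75
position: [0.5198, -0.1767, 0.1227]
eef_rot: [3.102, -0.495, 0.001]
ft_force: [-1.1, -0.8, 0.6]
gripper_width: 0.0005
finger_force: 0.2
```

Run:
```python
from h import *
st()
f=grab_frame("wrist");s=observe();print([(x["point"],x["score"],atd(f,x["point"],s)) for x in pinpoint(f,"bar")][:2])
```

```text
t 28.8 cradle xyz mm [-27.4  -0.3 122.7] F [0.07 0.14 0.21] w 0.0006
t 28.85 cradle xyz mm [-27.4  -0.3 122.7] F [-1.18  0.63 -0.52] w 0.0006
t 28.9 cradle xyz mm [-27.4  -0.4 122.7] F [ 0.68 -0.67  0.03] w 0.0006
[([285.9, 235.0], 0.78, array([ 0.53993024, -0.18382209,  0.13492271]))]
```

>>> step_arm(gripper=[0,0,0,0,0], offset=[[1.6,0,1.3],[1.6,0,1.4],[1.6,0,1.5],[0,0,0],[0,0,0]], turn=[0,0,0,0,0])

```text
t: 29.62
position: [0.5241, -0.178, 0.1182]
eef_rot: [-3.102, 0.495, 0.0]
ft_force: [1.5, -0.3, 0.3]
gripper_width: 0.0004
finger_force: 0.0
```

Run:
```python
from h import *
st()
f=grab_frame("wrist");s=observe();print([(x["point"],x["score"],atd(f,x["point"],s)) for x in pinpoint(f,"bar")][:2])
```

```text
t 29.68 cradle xyz mm [-22.9  -0.3 118.3] F [0.71 0.02 0.44] w 0.0005
t 29.73 cradle xyz mm [-22.9  -0.3 118.3] F [ 0.01  0.8  -0.14] w 0.0008
t 29.77 cradle xyz mm [-22.9  -0.3 118.3] F [-0.31  0.15  0.29] w 0.0005
[]
```

>>> step_arm(gripper=[0,0,0,0,0], offset=[[0,0,-20],[0,0,-40],[0,0,-50],[0,0,-40],[0,0,0]], turn=[0,0,0,0,0])

```text
t: 30.5
position: [0.5261, -0.1791, 0.2722]
eef_rot: [3.099, -0.495, 0.013]
ft_force: [-0.0, 0.3, -0.2]
gripper_width: 0.0003
finger_force: 0.0
```

Run:
```python
from h import *
st();s=observe()
f=grab_frame("wrist");print([(x["point"],x["score"],atd(f,x["point"],s)) for x in pinpoint(f,"bar")][:2])
g=grab_frame("scene");p=pinpoint(g,"bar");print(p[:1],[atd(g,x["point"]) for x in p[:1]])
for th in("filter","amp","attenuator","wrench","screwdriver"):
    print(th,[(np.round(atd(g,x["point"]),3),round(x["score"],2)) for x in pinpoint(g,th)][:1])
O=np.array([.5459,-.1849]);a=np.radians(18.2);ex=np.array([np.cos(a),-np.sin(a)])
# depth heights along flap centre line
R=Rn.from_rotvec(s["eef_rot"]).as_matrix();H=f["hand_eye"];K=f["camera_matrix"]
for u in(-40,-20,0,20,28,32,40,55):
    P=np.array([*(O+u/1e3*ex),.058]);q=K@(H[:3,:3].T@(R.T@(P-s["position"])-H[:3,3]));q=q[:2]/q[2]
    if 0<q[1]<419: print(u,np.round(q),np.round(atd(f,q,s),4))
```

```text
t 30.55 cradle xyz mm [-22.2  -0.4 269.9] F [-0.88 -0.06 -0.31] w 0.0005
t 30.6 cradle xyz mm [-2.330e+01 -2.000e-01  2.683e+02] F [-0.4  -0.4   0.11] w 0.001
t 30.65 cradle xyz mm [-2.380e+01 -1.000e-01  2.674e+02] F [-0.72 -0.35 -0.17] w 0.0005
[([289.7, 136.9], 0.9, array([ 0.5679722 , -0.19717824,  0.0598734 ]))]
[{'point': [215.8, 196.0], 'score': 0.84}] [array([ 0.57928905, -0.19057188,  0.05422843])]
filter [(array([ 0.483, -0.165,  0.061]), 0.58)]
amp [(array([0.671, 0.255, 0.033]), 0.72)]
attenuator [(array([0.54 , 0.244, 0.023]), 0.46)]
wrench [(array([0.768, 0.041, 0.003]), 0.68)]
screwdriver [(array([0.484, 0.42 , 0.011]), 0.66)]
-40 [285. 193.] [ 0.5081 -0.1725  0.0587]
-20 [285. 177.] [ 0.527  -0.1787  0.0584]
0 [285. 159.] [ 0.5461 -0.185   0.0594]
20 [285. 141.] [ 0.5649 -0.1912  0.0581]
28 [285. 134.] [ 0.5727 -0.1937  0.0604]
32 [285. 130.] [ 0.5762 -0.1949  0.057 ]
40 [285. 123.] [ 0.5822 -0.1968  0.0223]
55 [285. 108.] [ 0.5978 -0.2019  0.0203]
```

```bash
python3 -c "
from h import *
print(sign_off())"
```

```text
the job is handed in; nothing more can be done
None
```

The filter is seated in the nest, the flap has snapped over and measures flat at its closed stop, the arm is clear, and the job is handed in; no judging result came back.

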